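Level a rocking jeweller's balance with a wedge

ROBOT

A 7-joint arm with a two-finger parallel gripper is mounted at the origin on the work surface. World frame = base frame: x ahead of the robot, y to its left, z up, the work surface at z = 0. Lengths are in m, angles in rad, forces in N, time in s.
With the tool pointing down it reaches from about 0.4 to 0.85 m from the base axis. Payload 10.4 kg.
Tool frame: the origin (TCP) lies where the fingers leave the gripper's body, on its centre line; the fingertips stand 70 mm ahead of it and the grasp point (between the pads) lies 51 mm ahead of it; z points along the fingers, y is the line along which they close (so a half turn about z gives the same grasp; the last joint's range is limited). The gripper opens to 87 mm and grips with 3 to 60 N. Pads are 19 mm wide; open, the fingers measure 117 mm over their backs; the gripper's body (75 mm by 190 mm) begins 51 mm behind the grasp point.
Start: joints at [1.206, 0.332, -0.065, 1.46, 0.022, 1.35, -0.088], TCP at [0.21, -0.589, 0.292] pointing down, gripper open.
Joint ranges: [-2.6, 2.6], [-0.5, 2.12], [-1.47, 1.34], [0.16, 2.42], [-1.27, 4.41], [0.06, 2.06], [-2.6, 2.6]. Speed limits (rad/s): [2.22, 2.22, 2.79, 2.79, 3.14, 3.14, 3.14].

INTERFACE

Orientations are given as [roll, pitch, yaw] about the fixed x, y, z axes, in that order (R = Rz(yaw) Ry(pitch) Rx(roll)).
In Python, from bench import r gives the robot as it stands. The module is installed in compiled form; this text tells all that it offers.
- The arm moves only by the tool arm_command, never from a script. Its argument "motion" is one flat list of numbers, 6 for each row, row after row: the shift along the tool's x, y, z in cm, then the turn, a rotation vector about the tool's x, y, z in rad. A call has 1 to 5 rows; each row shifts and turns the commanded pose from where the row before left it, along the tool's axes as they then stand; what a row does not reach is not made up. A row lasts 1/12 s, in which the tool goes at most 41.7 mm and 7.16 degrees, less where a joint would pass 70% of its speed; a pose out of reach is approached as far as the arm can. A call with a gripper value outside its range is refused whole. "gripper" is the opening in per cent of the stroke, from 0 (shut) to 100 (fully open), set as the call begins (left out, the last holds). The fingers move at their own pace and stop on an object; "force" is the grip in N (left out, the last holds). Time passes only in rows, so rows that do not move let the fingers close. It gives the time, the measured TCP pose, the force, the opening and the grip force at its end, in the units of the state.
- r.read_state(): the state, without advancing time (a new reading comes with each control period).
- r.grab_frame(name): name is "scene" or "top" or "wrist"; returns a dict with "img" (384x512x3 uint8, blue, green, red), "mtx" (3x3 intrinsics, pixels), "k1" (the pictures are not rectified: a ray, as slopes to the right and down, at radius r is drawn at 1 + k1 r^2 times it, then the intrinsics apply), "view" (4x4, takes a point from world to camera coordinates). Camera axes: x right, y up, looking along -z (the intrinsics and any distortion apply to the point x, -y, -z); pixel columns grow to the right and rows downward; lengths in m; the calibration is good to about 2 mm. A picture is of the moment at which its call begins. There is no depth.
- r.hand_in(): hands the job in; it is judged then, once.
The state is a dict: "t": time; "q": joint angles; "qd": joint speeds; "joint_efforts": joint torques, N m; "tool_pos": TCP position; "orientation": TCP orientation; "wrist_force": force on the tool from outside, world axes, zero at the start; "ft_torque": the same for the moment, N m; "gripper_width": finger opening in m; "gripper_force": force on a finger pad.
Only numpy, scipy, OpenCV 4.12 (cv2) and the standard library are available. Lean on these libraries where they do the work, as an engineer would, in place of code of your own. Each camera call takes 0.05 s, during which the arm holds its last target. There are 200 camera calls.

TASK

The jeweller's balance rocks because the foot under its yellow-capped corner is too short: push the blue wedge along the mat, thin edge first, under that foot until the balance sits level and firm, then leave it there. Do it with the fingertips against the wedge alone: do not lift the wedge, do not touch the balance or push it out of place, and leave the cup, jar and screwdriver alone.

Things in the scene. Friction and masses are not known exactly. Their poses are not given: they have to be found in the camera images.
- mat: Dark red bench mat, 420 (x) x 520 (y) x 4 mm, fixed to the bench; its top is 4 mm above the bench. Origin: centre of its underside. Balance, wedge and the small things stand on it.
- balance: White jeweller's balance, steel pan, about 2.8 kg. Case 150 (x) x 205 (y) mm; underside 24, top 58, pan top 69 mm above the feet's plane. Four ball feet at x +-65, y +-85 mm below 38 mm wide round corner posts. Origin: centre, in the plane of the three good feet; z is vertical when level. The foot at x -65, y +85 (yellow cap on top) is 8 mm short: at the start it is tipped 0.078 rad onto it.
- short_foot (a point): Lowest point of the short foot (bare steel ball end, radius 12 mm). It touches the mat at the start and is 8 mm above it when the balance is level. It bears little, so the wedge slides in and lifts it with a push of some 2 to 8 N; once level all four feet bear and the push needed rises steeply; much over 12 N may shove the balance along the mat.
- wedge: Blue plastic wedge, 108 mm long, 44 wide, about 70 g, loose, flat on the mat. Origin: middle of its thin edge, on the underside. x points out of the thin edge, the way to push; z up. Its top rises evenly from 1.5 mm (x = 0) to 19.5 mm at the thick end (x = -108 mm). The balance is level when the thin edge has gone 35 to 42 mm past the short foot's lowest point. It stays put when let go.
- wedge_tail (a point): Middle of the lower edge of the wedge's upright thick-end face (44 mm wide, 19.5 mm tall), the face to push on.
- gem_cup: Small brass bowl, 52 mm across, 34 mm tall, loose. Origin: centre of its underside. A bystander.
- stone_jar: Small closed amber glass jar with black cap, 44 mm across, 50 mm tall, loose. Origin: centre of its underside. A bystander.
- screwdriver: Screwdriver with red handle, 150 mm long, lying on the mat, loose. Origin: on its underside. A bystander.
Mind the look-alikes: they are no part of the job. Of the things like the wedge, leave any that is orange; of the rest the smaller one is meant.

How it is judged:
On the way:
1. the wedge has gone in under the short foot and carries it (contact force between wedge and balance above 0.5 N and height (world z) of short_foot above 0.0065 m), for 0.1 s.
At the end, for the whole second after the job is handed in: The balance is at rest and level within 0.014 rad (0.8 degrees), within 12 mm of where it stood, its short foot standing on the sloping top of the wedge (more than 25 mm behind the thin edge, within the wedge's width, bearing with more than 1 N), and the wedge lies flat on the mat (angle between balance's own z axis and vertical below 0.014 rad and contact force between wedge and balance above 1 N and x of short_foot in the frame of wedge below -0.025 m and y of short_foot in the frame of wedge between -0.022 and 0.022 m and angle between wedge's own z axis and vertical below 0.05 rad and height (world z) of wedge below 0.008 m and distance of balance from where it was at the start of the episode below 0.012 m and linear speed of each of balance, wedge below 0.01 m/s and angular speed of balance below 0.05 rad/s); the robot touches nothing.
It fails at once if the wedge is lifted off the mat or tipped up (more than 10 mm at either end) (height (world z) of any of wedge, wedge_tail above 0.014 m).
It fails at once if the robot touches the balance (more than 1 N) (contact force between the arm and balance above 1 N).
It fails at once if the fingers touch the balance (more than 1 N) (contact force between the fingers and balance above 1 N).
It fails at once if the balance is pushed more than 15 mm out of place (distance of balance from where it was at the start of the episode above 0.015 m).
It fails at once if the cup, jar or screwdriver is moved by more than 15 mm (distance of any of gem_cup, stone_jar, screwdriver from where it was at the start of the episode above 0.015 m).
It also fails if it takes over 48 s, if anything falls off the work surface, if the arm or the gripper's body presses on something with over 40 N, if the wrist force passes 120 N, or if a joint passes its speed limit or range.

## Working session

There is one attempt and no reset: what is moved stays moved. The work goes in short steps, Python scripts to look and compute and a tool call to move; the robot and the scene stay as the last step left them, time stands still between calls to the robot, and variables do not carry over. Pictures are saved under pics/ and viewed, at most 10 in all, crops included, and the job is handed in when it is done.

Besides the shell and the picture viewer there is one more tool, called after ">>>" as name(argument=value, ...), one argument or row to a line, values as JSON. arm_command: Moves the arm, as the interface text tells. Its arguments: {"type":"object","properties":{"motion":{"type":"array","items":{"type":"number"}},"gripper":{"type":"number"},"force":{"type":"number"}},"required":["motion"]}

```bash
mkdir -p pics
cat > h.py <<'E'
import numpy as np, cv2
from bench import r
def grab(n,fn=None):
    f=r.grab_frame(n)
    if fn: cv2.imwrite('pics/'+fn,f['img'])
    return f
def ray(f,uv):
    K=f['mtx']; k=f['k1']
    p=cv2.undistortPoints(np.array([[uv]],float),np.array(K,float),np.array([k,0,0,0,0.]))[0,0]
    V=np.array(f['view']); R=V[:3,:3]; c=-R.T@V[:3,3]
    return c,R.T@np.array([p[0],-p[1],-1.])
def onz(f,uv,z):
    c,d=ray(f,uv); return c+d*(z-c[2])/d[2]
def proj(f,P):
    V=np.array(f['view']); q=V[:3,:3]@np.array(P,float)+V[:3,3]
    s=np.array([q[0],-q[1]])/-q[2]; s=s*(1+f['k1']*(s@s)); K=np.array(f['mtx'])
    return K[:2,:2]@s+K[:2,2]
E
python3 - <<'E'
from h import *
print(r.read_state())
a=grab('top','top0.png');b=grab('scene','scene0.png')
for f in(a,b): 
    V=np.array(f['view']);print(f['mtx'],f['k1'],-V[:3,:3].T@V[:3,3])
E
```

```text
{'t': 0.0, 'q': array([ 1.20640341,  0.33283856, -0.0646973 ,  1.46097888,  0.02159479,
        1.34986361, -0.08847441]), 'qd': array([ 0.00023202,  0.00034676, -0.00028605, -0.00059695, -0.00106951,
        0.00116024,  0.00116235]), 'joint_efforts': array([-1.62475979e-03, -6.23266625e+01,  2.37347366e-02, -3.89906788e+01,
       -6.13463460e-02,  3.97697417e-02,  1.18236185e-04]), 'tool_pos': array([ 0.20938524, -0.58856977,  0.29145672]), 'orientation': array([-3.14020086e+00,  6.12347419e-05,  3.41836637e-01]), 'wrist_force': array([-0.21003612, -0.17020482, -0.29495076]), 'ft_torque': array([ 0.0010918 , -0.00912281, -0.03277588]), 'gripper_force': 0.0, 'gripper_width': 0.08671355219318533}
[[404.11257221   0.         254.45558873]
 [  0.         404.11257221 191.00438424]
 [  0.           0.           1.        ]] -0.1406922250929796 [0.37010252 0.06391544 0.89400649]
[[404.24882747   0.         257.07075099]
 [  0.         404.24882747 189.26901279]
 [  0.           0.           1.        ]] -0.015118156790400746 [ 1.15926743 -0.210851    0.75065156]
```

View pics/top0.png

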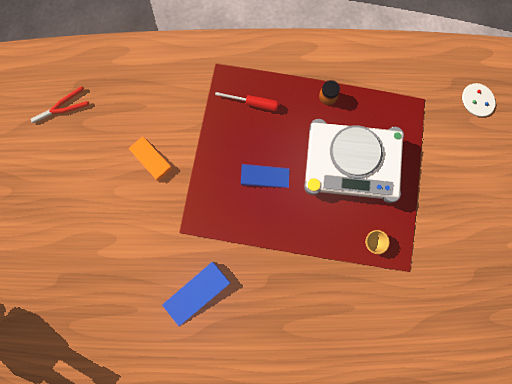

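View pics/scene0.png

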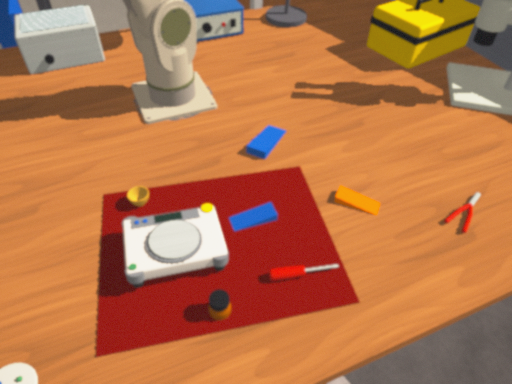

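The top view shows the small blue wedge on the mat at about (265,176) and the balance to its right, with the yellow cap at (314,185). The larger blue wedge at (197,294) and the orange one at (150,158) are the look-alikes. The scene view agrees: wedge at (253,216), cap at (207,208).

```bash
cat >> h.py <<'E'
def mask(img,lo,hi):
    return cv2.inRange(cv2.cvtColor(img,cv2.COLOR_BGR2HSV),np.array(lo),np.array(hi))
def blobs(m,amin=40):
    cs=cv2.findContours(m,cv2.RETR_EXTERNAL,cv2.CHAIN_APPROX_NONE)[0]
    return [c for c in cs if cv2.contourArea(c)>amin]
def quad(c):
    h=cv2.convexHull(c); L=cv2.arcLength(h,True)
    for e in np.arange(.01,.2,.005):
        a=cv2.approxPolyDP(h,e*L,True)
        if len(a)<=4: break
    return a[:,0,:].astype(float)
E
python3 - <<'E'
from h import *
for n,(x0,y0,x1,y1) in (('top',(225,150,300,200)),('scene',(220,195,290,240))):
    f=grab(n); im=f['img']; roi=np.zeros(im.shape[:2],np.uint8); roi[y0:y1,x0:x1]=255
    m=mask(im,(100,110,40),(130,255,255))&roi
    c=max(blobs(m),key=cv2.contourArea); print(n,cv2.contourArea(c))
    for q in quad(c): print(q,onz(f,q,.0235).round(4),onz(f,q,.0055).round(4),onz(f,q,.004).round(4))
    m=mask(im,(22,140,120),(33,255,255))
    for c in blobs(m,30):
        M=cv2.moments(c);u=(M['m10']/M['m00'],M['m01']/M['m00']); print('yel',u,cv2.contourArea(c),onz(f,u,.055).round(4))
    im2=im[120:280,170:430] if n=='top' else im[150:350,80:360]
    cv2.imwrite(f'pics/{n}_z.png',cv2.resize(im2,None,fx=2.8,fy=2.8,interpolation=cv2.INTER_CUBIC))
E
```

```text
top 878.0
[242. 164.] [0.6071 0.0901 0.0235] [0.612  0.0907 0.0055] [0.6124 0.0907 0.004 ]
[287. 168.] [ 0.5968 -0.01    0.0235] [ 0.6015 -0.0115  0.0055] [ 0.6019 -0.0116  0.004 ]
[288. 186.] [ 0.5558 -0.0111  0.0235] [ 0.5596 -0.0126  0.0055] [ 0.56   -0.0127  0.004 ]
[241. 184.] [0.5614 0.0925 0.0235] [0.5654 0.0931 0.0055] [0.5657 0.0932 0.004 ]
yel (380.3177083333333, 243.640625) 32.0 [ 0.4235 -0.1996  0.055 ]
yel (313.3433835845896, 184.21273031825794) 99.5 [ 0.5524 -0.0626  0.055 ]
scene 685.0
[276. 213.] [0.6084 0.0907 0.0235] [0.5947 0.0982 0.0055] [0.5936 0.0988 0.004 ]
[236. 230.] [ 0.6197 -0.0153  0.0235] [ 0.6064 -0.0105  0.0055] [ 0.6053 -0.0101  0.004 ]
[230. 221.] [ 0.5897 -0.0186  0.0235] [ 0.5756 -0.0138  0.0055] [ 0.5745 -0.0134  0.004 ]
[267. 203.] [0.5711 0.0841 0.0235] [0.5566 0.0914 0.0055] [0.5554 0.092  0.004 ]
yel (206.44927536231884, 207.13768115942028) 69.0 [ 0.5555 -0.0622  0.055 ]
yel (132.1764705882353, 194.98039215686273) 59.5 [ 0.4532 -0.211   0.055 ]
yel (414.74649793059535, 45.774275708373125) 2094.0 [0.0877 0.9056 0.055 ]
yel (424.9949755388073, 14.882982943276478) 2521.0 [-0.1239  1.1295  0.055 ]
```

View pics/scene_z.png

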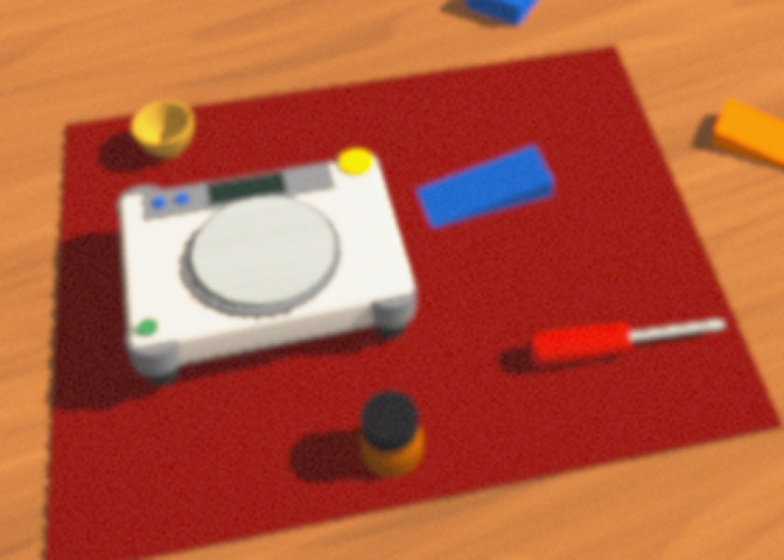

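View pics/top_z.png

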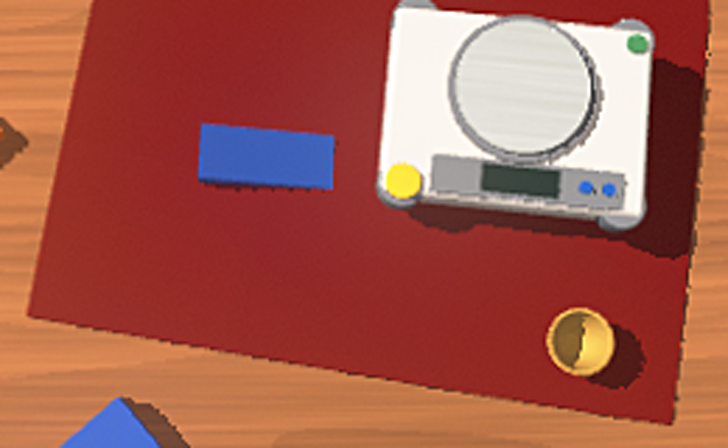

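Run:
```python
from h import *
f=grab('top'); im=f['img']; g=grab('scene')
def fit(c,z,f=f):
    P=np.array([onz(f,p,z)[:2] for p in c[:,0,:].astype(float)]); (ctr,wh,a)=cv2.minAreaRect((P*1000).astype(np.float32)); return np.round(ctr,1),np.round(wh,1),round(a,1)
def big(m): return max(blobs(m),key=cv2.contourArea)
w=np.zeros(im.shape[:2],np.uint8); w[110:205,295:410]=255
hsv=cv2.cvtColor(im,cv2.COLOR_BGR2HSV)
notmat=cv2.bitwise_not(mask(im,(0,100,0),(12,255,255)))&mask(im,(0,0,110),(180,255,255))&w
c=big(notmat);print('case',cv2.contourArea(c),fit(c,.062))
wr=np.zeros_like(w); wr[150:200,225:300]=255
m=mask(im,(100,110,40),(130,255,255))&wr; c=big(m); print('wedge',fit(c,.015))
print('wedge V profile col 264',im[160:192,264].tolist())
m2=m&mask(im,(0,0,170),(180,255,255)); print('top face',fit(big(m2),.0145))
ct=(313.34+.5-.5,184.21);cs=(206.45,207.14)
a,b=ray(f,ct);c2,d=ray(g,cs)
A=np.stack([b,-d],1);s=np.linalg.lstsq(A,c2-a,rcond=None)[0];print('cap',(a+b*s[0]).round(4),(c2+d*s[1]).round(4))
```

```text
case 6497.5 (array([ 605.4, -154.3]), array([211.8, 168.5]), 83.8)
wedge (array([582.2,  40. ]), array([107.3,  46.4]), 85.2)
wedge V profile col 264 [[44, 41, 147], [42, 40, 146], [42, 39, 145], [41, 40, 147], [36, 39, 150], [48, 43, 143], [147, 80, 100], [194, 100, 54], [186, 98, 63], [183, 95, 62], [183, 94, 60], [183, 95, 61], [184, 96, 62], [182, 94, 60], [183, 95, 62], [183, 96, 61], [183, 95, 62], [183, 96, 61], [184, 96, 62], [182, 95, 60], [182, 95, 61], [183, 95, 61], [183, 96, 62], [187, 96, 62], [182, 94, 61], [141, 74, 50], [69, 42, 66], [32, 31, 124], [45, 43, 154], [42, 39, 147], [45, 39, 146], [44, 38, 145]]
top face (array([582.7,  39.3]), array([106.6,  41.9]), 84.5)
cap [ 0.5529 -0.0629  0.0526] [ 0.5533 -0.0617  0.0525]
```

>>> arm_command(
  motion=[0.5,-4,0,0,0,0.06,0.5,-4,0,0,0,0.07,0.5,-4,0,0,0,0.07,0.5,-4,0,0,0,0.07,0.5,-4,0,0,0,0.07],
  gripper=50,
)

```text
t: 0.72
tool_pos: [0.1916, -0.3872, 0.292]
orientation: [3.141, 0.0, -0.003]
wrist_force: [1.6, -0.6, 1.6]
gripper_width: 0.0618
gripper_force: 0.0
```

>>> arm_command(
  motion=[2.9,-2.9,0,0,0,0,2.9,-2.9,0,0,0,0,2.9,-2.9,0,0,0,0,2.9,-2.9,0,0,0,0,2.9,-2.9,0,0,0,0],
)

```text
t: 1.13
tool_pos: [0.3381, -0.242, 0.2926]
orientation: [3.141, -0.001, 0.002]
wrist_force: [1.0, -2.2, -0.2]
gripper_width: 0.0438
gripper_force: 0.0
```

>>> arm_command(
  motion=[2.9,-2.9,0,0,0,0,2.9,-2.9,0,0,0,0,2.9,-2.9,0,0,0,0,2.9,-2.9,0,0,0,0,2.9,-2.9,0,0,0,0],
)

```text
t: 1.55
tool_pos: [0.4829, -0.0968, 0.2926]
orientation: [3.141, -0.001, 0.001]
wrist_force: [1.5, -0.6, -0.4]
gripper_width: 0.0432
gripper_force: 0.0
```

>>> arm_command(
  motion=[2.9,-2.9,0,0,0,0,2.9,-2.9,0,0,0,0,2.9,-2.9,0,0,0,0,2.9,-2.9,0,0,0,0.05,2.9,-2.9,0,0,0,0.05],
)

```text
t: 1.97
tool_pos: [0.6291, 0.0468, 0.292]
orientation: [3.141, 0.0, -0.101]
wrist_force: [1.0, -0.4, 0.2]
gripper_width: 0.0441
gripper_force: 0.0
```

Run:
```python
from h import *
grab('wrist','w1.png'); print(r.read_state()['tool_pos'],r.read_state()['orientation'],r.read_state()['gripper_width'])
```

```text
[0.63185747 0.05382553 0.2900603 ] [-3.13676127e+00  1.44264443e-03 -9.84545336e-02] 0.04317487743630427
```

View pics/w1.png

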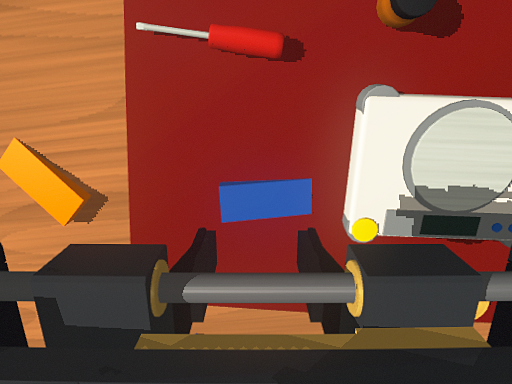

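The wrist view shows the wedge at x 220–312, y 178–222 and the yellow cap at (364,230), between and ahead of the fingers. I'll measure both from here.

```bash
cat >> h.py <<'E'
def wline(f,box,zt=.0235,zn=.0055):
    x0,y0,x1,y1=box; roi=np.zeros(f['img'].shape[:2],np.uint8); roi[y0:y1,x0:x1]=255
    m=mask(f['img'],(100,110,40),(130,255,255))&roi
    return max(blobs(m),key=cv2.contourArea)
def cen(c):
    M=cv2.moments(c); return M['m10']/M['m00'],M['m01']/M['m00']
E
python3 - <<'E'
from h import *
f=grab('wrist'); V=f['view']; print('cam',(-V[:3,:3].T@V[:3,3]).round(3))
c=wline(f,(190,150,330,235))
for q in quad(c): print(q,onz(f,q,.0235).round(4),onz(f,q,.0055).round(4))
P=np.array([onz(f,p,.0145)[:2] for p in c[:,0,:].astype(float)]);print(cv2.minAreaRect((P*1000).astype(np.float32)))
y=max(blobs(mask(f['img'],(22,140,120),(33,255,255))[:250]),key=cv2.contourArea)
print(cen(y),onz(f,cen(y),.053).round(4))
t=grab('top');s=grab('scene')
for g,n in((t,(313.34,184.21)),(s,(206.45,207.14))):
    a,b=ray(f,cen(y));c2,d=ray(g,n)
    k=np.linalg.lstsq(np.stack([b,-d],1),c2-a,rcond=None)[0];print((a+b*k[0]).round(4),(c2+d*k[1]).round(4))
E
```

```text
cam [0.712 0.045 0.383]
[318. 181.] [ 0.6095 -0.0128  0.0235] [ 0.6043 -0.0157  0.0055]
[318. 215.] [ 0.5688 -0.0111  0.0235] [ 0.5616 -0.0139  0.0055]
[229. 223.] [0.5687 0.0926 0.0235] [0.5615 0.095  0.0055]
[228. 184.] [0.6157 0.088  0.0235] [0.6108 0.0902 0.0055]
((586.8080444335938, 40.09132385253906), (106.85850524902344, 48.81704330444336), 87.53063201904297)
(372.47516930022573, 231.9864559819413) [ 0.5552 -0.0644  0.053 ]
[ 0.554  -0.0652  0.0504] [ 0.5535 -0.0633  0.05  ]
[ 0.5574 -0.0629  0.0576] [ 0.5576 -0.0627  0.0574]
```

>>> arm_command(
  motion=[0.8,-0.3,4,0,0,0,0,0,4,0,0,0,0,0,4,0,0,0,0,0,4,0,0,0,0,0,4,0,0,0],
  gripper=40,
)

```text
t: 2.58
tool_pos: [0.6358, 0.045, 0.0914]
orientation: [3.14, -0.002, -0.1]
wrist_force: [0.5, -0.6, 0.7]
gripper_width: 0.0351
gripper_force: 0.0
```

>>> arm_command(
  motion=[0,0,0,0,0,0,0,0,0.4,0,0,0,0,0,0,0,0,0],
)

```text
t: 2.83
tool_pos: [0.6371, 0.0467, 0.0905]
orientation: [3.142, -0.002, -0.099]
wrist_force: [-0.2, 1.1, 0.9]
gripper_width: 0.0347
gripper_force: 0.0
```

Run:
```python
from h import *
f=grab('wrist')
for i in range(3):
    s=r.read_state();print(s['t'],s['tool_pos'].round(4),s['orientation'].round(4)); grab('top')
```

```text
2.8833 [0.6376 0.0471 0.0913] [-3.1414 -0.0039 -0.099 ]
2.9333 [0.6378 0.0473 0.0915] [-3.1413 -0.0044 -0.0989]
2.9833 [0.6377 0.0474 0.0913] [-3.1413 -0.0043 -0.0987]
```

>>> arm_command(
  motion=[0,-0.5,1.2,0,0,0,0,0,0,0,0,0,0,0,0,0,0,0],
)

```text
t: 3.28
tool_pos: [0.6363, 0.0531, 0.0756]
orientation: [3.142, 0.001, -0.097]
wrist_force: [0.2, -0.3, 0.1]
gripper_width: 0.0346
gripper_force: 0.0
```

>>> arm_command(
  motion=[-0.7,0,-0.15,0,0,0,-0.7,0,0,0,0,0,-0.5,0,0,0,0,0,-0.4,0,0,0,0,0,-0.4,0,0,0,0,0],
)

```text
t: 3.7
tool_pos: [0.6094, 0.0551, 0.0779]
orientation: [3.141, -0.0, -0.098]
wrist_force: [0.8, 0.3, 0.1]
gripper_width: 0.0347
gripper_force: 0.2
```

>>> arm_command(
  motion=[-0.4,0,0,0,0,0,-0.3,0,0,0,0,0,0,0,0,0,0,0],
)

```text
t: 3.95
tool_pos: [0.6025, 0.0558, 0.0779]
orientation: [3.141, 0.0, -0.098]
wrist_force: [-0.4, 1.0, 0.0]
gripper_width: 0.0344
gripper_force: 0.0
```

Run:
```python
from h import *
f=grab('wrist','w2.png');t=grab('top','t2.png')
s=r.read_state();print(s['t'],s['tool_pos'].round(4),s['orientation'].round(4),s['wrist_force'])
im=np.hstack([f['img'][100:340,130:450],t['img'][120:240,200:360].repeat(2,0).repeat(2,1)])
cv2.imwrite('pics/c2.png',im)
```

```text
4.05 [0.6029 0.0558 0.0778] [ 3.1414  0.     -0.0982] [-0.61744466 -0.41312921 -0.49967147]
```

View pics/c2.png

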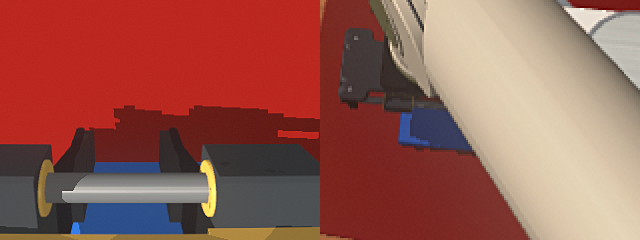

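>>> arm_command(
  motion=[-0.2,0,0,0,0,0,0,0,0,0,0,0,2,0,0,0,0,0,1,0,-4,0,0,0,0,0,-4,0,0,0],
)

```text
t: 4.47
tool_pos: [0.6308, 0.0522, 0.1563]
orientation: [-3.142, 0.005, -0.099]
wrist_force: [1.9, -0.5, 0.9]
gripper_width: 0.0348
gripper_force: 0.0
```

>>> arm_command(
  motion=[-1,-3.5,-2,0,0,0,-1,-3.5,0,0,0,0,-1,-2.5,0,0,0,0,0,0,0,0,0,0.12,0,0,0,0,0,0.12],
)

```text
t: 4.88
tool_pos: [0.6093, 0.1534, 0.1779]
orientation: [-3.141, 0.001, -0.339]
wrist_force: [-0.1, -1.3, -1.0]
gripper_width: 0.035
gripper_force: 0.0
```

Run:
```python
from h import *
s=r.read_state();print(s['t'],s['tool_pos'].round(4),s['orientation'].round(4),s['q'].round(2))
t=grab('top','t3.png');c=wline(t,(215,140,310,215))
P=np.array([onz(t,p,.0145)[:2] for p in c[:,0,:].astype(float)]);print(cv2.minAreaRect((P*1000).astype(np.float32)),quad(c).tolist())
```

```text
4.8833 [0.6093 0.1534 0.1779] [-3.1407e+00  6.0000e-04 -3.3920e-01] [ 0.17  0.51 -0.65  1.56  0.32  1.19 -2.45]Traceback (most recent call last):
  File "<stdin>", line 3, in <module>
  File "h.py", line 32, in wline
    return max(blobs(m),key=cv2.contourArea)
ValueError: max() iterable argument is empty
```

>>> arm_command(
  motion=[0,0,-3,0,0,-0.12,0,0,-3,0,0,-0.12,0,0,-3,0,0,-0.12,0,0,-2,0,0,-0.12,0,0,0,0,0,-0.12],
  gripper=20,
)

```text
t: 5.35
tool_pos: [0.6116, 0.1511, 0.2928]
orientation: [3.141, -0.007, 0.27]
wrist_force: [1.2, 0.7, 0.2]
gripper_width: 0.0185
gripper_force: 0.0
```

>>> arm_command(
  motion=[0,0,0,0,0,-0.12,0,0,0,0,0,-0.12,0,0,0,0,0,-0.12,0,0,0,0,0,-0.12,0,0,0,0,0,-0.12],
)

```text
t: 5.77
tool_pos: [0.6104, 0.1501, 0.2876]
orientation: [3.142, 0.0, 0.87]
wrist_force: [0.5, 0.8, 0.2]
gripper_width: 0.0176
gripper_force: 0.0
```

>>> arm_command(
  motion=[0,0,0,0,0,-0.12,0,0,0,0,0,-0.12,0,0,0,0,0,-0.12,0,0,0,0,0,-0.12,0,0,0,0,0,-0.13],
)

```text
t: 6.18
tool_pos: [0.6104, 0.1501, 0.2876]
orientation: [-3.141, 0.0, 1.475]
wrist_force: [0.0, 0.1, 0.1]
gripper_width: 0.0172
gripper_force: 0.0
```

Run:
```python
from h import *
s=r.read_state();print(s['t'],s['tool_pos'].round(4),s['orientation'].round(4),s['q'].round(2),s['gripper_width'])
f=grab('wrist','w4.png');t=grab('scene')
im=np.hstack([cv2.resize(f['img'],(400,300)),t['img'][150:300,90:290].repeat(2,0).repeat(2,1)])
cv2.imwrite('pics/c4.png',im)
```

```text
6.1833 [0.6104 0.1501 0.2876] [-3.1415e+00  2.0000e-04  1.4749e+00] [ 0.39  0.52 -1.    1.42  0.44  1.43 -0.7 ] 0.017160593636128527
```

View pics/c4.png

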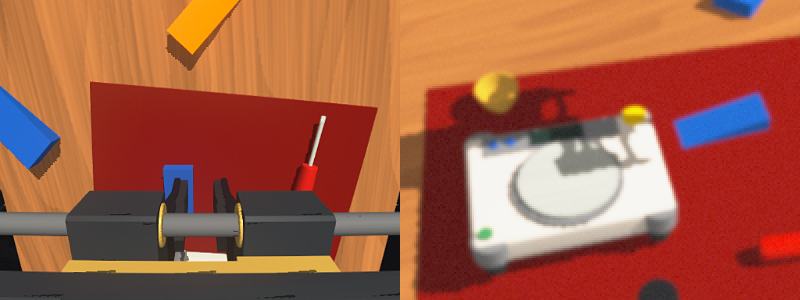

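The wrist crop shows the wedge tail at about (178,165), left of the fingers. The scene crop shows the wedge now lined up with the yellow cap (cap at (635,113), thin edge at about (680,133)). Next I'll measure the tail and the axis.

Run:
```python
from h import *
f=grab('wrist');s=grab('scene')
c=wline(s,(215,190,285,235)); print('scene area',cv2.contourArea(c))
for q in quad(c): print(q,onz(s,q,.0235).round(4),onz(s,q,.0055).round(4),onz(s,q,.004).round(4))
# centroid of mask -> wedge top face ~ mid height
print('cen',onz(s,cen(c),.0135).round(4))
c=wline(f,(190,190,260,290)); x,y,w,h=cv2.boundingRect(c); print('wrist',x,y,w,h)
for q in quad(c): print(q,onz(f,q,.0235).round(4),onz(f,q,.0055).round(4))
yc=max(blobs(mask(s['img'],(22,140,120),(33,255,255))[195:220,195:220]),key=cv2.contourArea);u=np.array(cen(yc))+195
print('cap',u,onz(s,u,.053).round(4))
```

```text
scene area 654.5
[269. 198.] [0.558  0.0954 0.0235] [0.5431 0.103  0.0055] [0.5418 0.1037 0.004 ]
[273. 213.] [0.6057 0.0841 0.0235] [0.592  0.0914 0.0055] [0.5908 0.092  0.004 ]
[231. 222.] [ 0.5934 -0.0175  0.0235] [ 0.5794 -0.0127  0.0055] [ 0.5783 -0.0123  0.004 ]
[229. 210.] [ 0.5572 -0.0088  0.0235] [ 0.5423 -0.0038  0.0055] [ 0.541  -0.0034  0.004 ]
cen [0.5713 0.0434 0.0135]
wrist 209 211 39 62
[211. 211.] [0.5543 0.1036 0.0235] [0.5511 0.0973 0.0055]
[247. 212.] [0.5952 0.0984 0.0235] [0.594  0.0918 0.0055]
[247. 272.] [0.5869 0.0212 0.0235] [0.5853 0.0107 0.0055]
[212. 255.] [0.5477 0.0481 0.0235] [0.5442 0.039  0.0055]
cap [206.5234375 207.0546875] [ 0.5536 -0.0615  0.053 ]
```

>>> arm_command(
  motion=[-1.5,-3,0,0,0,0,0,0,4,0,0,0,0,0,4,0,0,0,0,0,4,0,0,0,0,0,4,0,0,0],
  gripper=12,
)

```text
t: 6.8
tool_pos: [0.5789, 0.1382, 0.1264]
orientation: [3.14, 0.001, 1.463]
wrist_force: [1.4, 0.2, -0.6]
gripper_width: 0.0108
gripper_force: 0.0
```

>>> arm_command(
  motion=[0,0,3.5,0,0,0,0,0,1,0,0,0,0,0,0,0,0,0,0,0,0,0,0,0],
)

```text
t: 7.13
tool_pos: [0.5795, 0.1393, 0.0841]
orientation: [3.141, -0.001, 1.466]
wrist_force: [-0.1, -0.0, 0.4]
gripper_width: 0.0103
gripper_force: 0.0
```

>>> arm_command(
  motion=[-1,0,0.3,0,0,0,-1,0,0,0,0,0,-0.7,0,0,0,0,0,-0.7,0,0,0,0,0,-0.7,0,0,0,0,0],
)

```text
t: 7.55
tool_pos: [0.575, 0.0969, 0.0805]
orientation: [3.14, -0.0, 1.466]
wrist_force: [0.3, 0.5, 0.9]
gripper_width: 0.011
gripper_force: 0.5
```

>>> arm_command(
  motion=[-0.7,0,0,0,0,0,-0.7,0,0,0,0,0,-0.7,0,0,0,0,0,-0.7,0,0,0,0,0,0,0,0,0,0,0],
)

```text
t: 7.97
tool_pos: [0.5717, 0.0681, 0.0795]
orientation: [-3.141, 0.001, 1.465]
wrist_force: [0.6, -0.4, -1.0]
gripper_width: 0.0104
gripper_force: 0.0
```

Run:
```python
from h import *
f=grab('scene');st=r.read_state();print(st['tool_pos'].round(4),st['wrist_force'].round(2))
w=grab('wrist');
im=np.hstack([cv2.resize(f['img'][170:290,110:290],(540,360),interpolation=cv2.INTER_CUBIC),cv2.resize(w['img'][120:360,170:340],(255,360))])
cv2.imwrite('pics/c5.png',im)
c=wline(f,(205,190,285,235))
for q in quad(c): print(q,onz(f,q,.0235).round(4),onz(f,q,.0055).round(4))
```

```text
[0.5717 0.0689 0.0795] [-0.23  0.02 -0.22]
[256. 205.] [0.567  0.0569 0.0235] [0.5523 0.0635 0.0055]
[256. 217.] [0.6016 0.042  0.0235] [0.5878 0.0483 0.0055]
[221. 224.] [ 0.5902 -0.0409  0.0235] [ 0.5761 -0.0367  0.0055]
[219. 211.] [ 0.5511 -0.0319  0.0235] [ 0.536  -0.0274  0.0055]
```

View pics/c5.png

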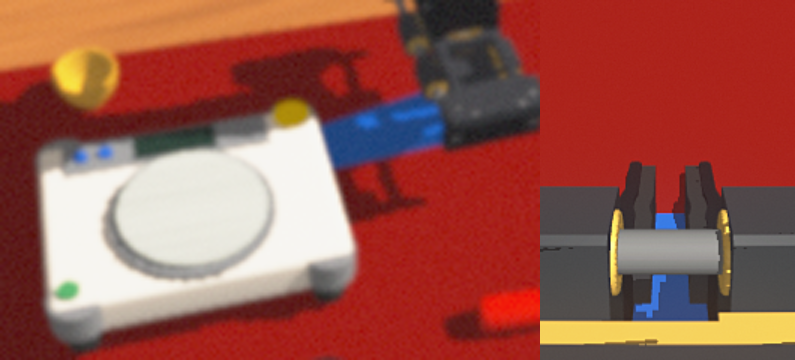

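The scene shows the wedge's thin edge reaching the yellow-capped corner (crop (325,150)), with the fingers square on its tail.

>>> arm_command(
  motion=[-0.5,0,0,0,0,0,-0.5,0,0,0,0,0,-0.5,0,0,0,0,0,-0.4,0,0,0,0,0,-0.4,0,0,0,0,0],
)

```text
t: 8.48
tool_pos: [0.5693, 0.0473, 0.0798]
orientation: [3.141, -0.001, 1.467]
wrist_force: [0.7, 2.3, 0.9]
gripper_width: 0.0104
gripper_force: 1.7
```

>>> arm_command(
  motion=[-0.4,0,0,0,0,0,-0.4,0,0,0,0,0,-0.3,0,0,0,0,0,-0.3,0,0,0,0,0,0,0,0,0,0,0],
)

```text
t: 8.9
tool_pos: [0.5679, 0.0324, 0.0797]
orientation: [3.142, 0.001, 1.466]
wrist_force: [1.6, -0.3, 0.7]
gripper_width: 0.0105
gripper_force: 0.2
```

Run:
```python
from h import *
f=grab('scene','s6.png');st=r.read_state();print(st['tool_pos'].round(4),st['orientation'],st['wrist_force'].round(2))
yc=max(blobs(mask(f['img'],(22,140,80),(33,255,255))[190:220,190:225]),key=cv2.contourArea);print('cap',np.array(cen(yc))+[190,190])
```

```text
[0.5679 0.0324 0.0797] [-3.14149208e+00  1.04957015e-03  1.46594409e+00] [-0.71  0.5   0.01]
cap [205.90163934 207.26775956]
```

Run:
```python
from h import *
a=cv2.imread('pics/scene0.png')[170:290,110:290];b=cv2.imread('pics/s6.png')[170:290,110:290]
cv2.imwrite('pics/c6.png',np.hstack([cv2.resize(x,(396,264),interpolation=cv2.INTER_CUBIC) for x in(a,b)]))
```

```text
(no output)
```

View pics/c6.png

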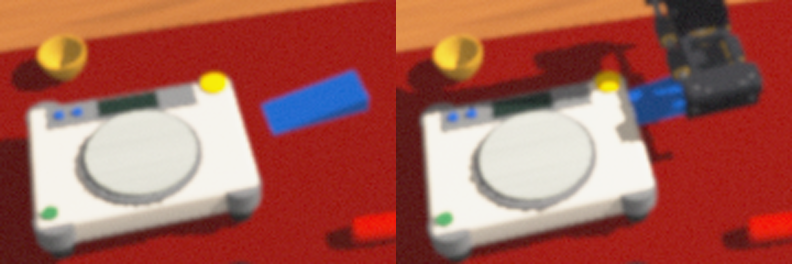

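The crops show the green corner dropping about 2 px and the yellow cap rising slightly, so the balance is being righted. I'll quantify it.

```bash
cat >> h.py <<'E'
def colc(img,lo,hi,box):
    x0,y0,x1,y1=box; m=mask(img,lo,hi)[y0:y1,x0:x1]; b=blobs(m,8)
    return np.array(cen(max(b,key=cv2.contourArea)))+[x0,y0] if b else None
def lev(f):
    im=f['img'] if isinstance(f,dict) else f
    return 'yel',colc(im,(20,120,60),(34,255,255),(190,195,220,220)),'grn',colc(im,(40,60,40),(85,255,255),(115,250,150,280))
E
python3 - <<'E'
from h import *
a=cv2.imread('pics/scene0.png');b=cv2.imread('pics/s6.png');print(lev(a),lev(b))
f=grab('scene')
# expected pixel for level/tilted: origin from foot & yaw
yaw=-.105;R=cv2.Rodrigues(np.array([0,0,yaw]))[0]
foot=np.array([.5555,-.0665,.004])
ctr=foot-R@np.array([-.065,.085,0]); ctr[2]=.004
n=R@np.array([-.085,-.065,0])/.107  # tip axis
for t in (.078,.035,0):
    # rotate about diagonal through feet (65,85) and (-65,-85)
    ax=R@np.array([65,85,0.])/107; p0=ctr
    for sgn in (1,):
        T=cv2.Rodrigues(-ax*t)[0]
        c=[proj(f,p0+T@(R@np.array(v))).round(2) for v in((-.065,.085,.058),(.065,-.085,.058))]
        print(t,c,(p0+T@(R@np.array((-.065,.085,.008))))[2])
E
```

```text
('yel', array([206.59284116, 207.098434  ]), 'grn', array([132.04347826, 266.32608696])) ('yel', array([205.86052009, 206.90307329]), 'grn', array([131.54609929, 269.03546099]))
0.078 [array([205.48, 206.74]), array([134.26, 266.86])] 0.003928700166302138
0.035 [array([204.92, 206.1 ]), array([133.94, 269.18])] 0.008381352067786008
0 [array([204.43, 205.64]), array([133.73, 271.03])] 0.012
```

>>> arm_command(
  motion=[-0.3,0,0,0,0,0,-0.3,0,0,0,0,0,-0.3,0,0,0,0,0,-0.2,0,0,0,0,0,-0.1,0,0,0,0,0],
)

```text
t: 9.42
tool_pos: [0.5666, 0.0209, 0.0797]
orientation: [-3.142, 0.0, 1.466]
wrist_force: [0.2, 2.2, -1.2]
gripper_width: 0.0103
gripper_force: 1.1
```

Run:
```python
from h import *
f=grab('scene');st=r.read_state();print(st['tool_pos'].round(4),st['wrist_force'].round(2));print(lev(f))
```

```text
[0.5666 0.0208 0.0797] [ 0.25  1.06 -0.47]
('yel', array([205.61486486, 206.75675676]), 'grn', array([131.36363636, 270.04545455]))
```

>>> arm_command(
  motion=[-0.15,0,0,0,0,0,-0.15,0,0,0,0,0,-0.1,0,0,0,0,0],
)

```text
t: 9.72
tool_pos: [0.5662, 0.0177, 0.0798]
orientation: [3.142, -0.0, 1.467]
wrist_force: [0.8, 3.9, -1.6]
gripper_width: 0.0106
gripper_force: 2.2
```

>>> arm_command(
  motion=[-0.1,0,0,0,0,0,-0.1,0,0,0,0,0],
)

```text
t: 9.88
tool_pos: [0.566, 0.0164, 0.0798]
orientation: [3.141, -0.001, 1.468]
wrist_force: [1.6, 7.1, -2.7]
gripper_width: 0.0104
gripper_force: 3.4
```

Run:
```python
from h import *
for i in range(2):
    f=grab('scene');st=r.read_state();print(st['tool_pos'].round(4),st['wrist_force'].round(2));print(lev(f))
```

```text
[0.566  0.0162 0.0798] [ 0.87  5.27 -1.81]
('yel', array([205.67567568, 206.61486486]), 'grn', array([131.24489796, 270.37414966]))
[0.566  0.0162 0.0798] [ 0.42  5.58 -1.36]
('yel', array([205.64      , 206.66666667]), 'grn', array([131.36601307, 270.35947712]))
```

>>> arm_command(
  motion=[-0.1,0,0,0,0,0,0,0,0,0,0,0],
)

```text
t: 10.15
tool_pos: [0.5659, 0.0156, 0.0798]
orientation: [3.141, -0.002, 1.468]
wrist_force: [-0.1, 5.9, -1.8]
gripper_width: 0.0105
gripper_force: 3.2
```

>>> arm_command(
  motion=[-0.1,0,0,0,0,0,0,0,0,0,0,0],
)

```text
t: 10.32
tool_pos: [0.5657, 0.0149, 0.0798]
orientation: [3.141, -0.002, 1.468]
wrist_force: [0.7, 7.5, -2.9]
gripper_width: 0.0101
gripper_force: 3.7
```

Run:
```python
from h import *
f=grab('scene');st=r.read_state();print(st['tool_pos'].round(4),st['wrist_force'].round(2));print(lev(f))
```

```text
[0.5657 0.0149 0.0798] [ 0.02  7.61 -2.55]
('yel', array([205.6       , 206.66666667]), 'grn', array([131.26143791, 270.4248366 ]))
```

>>> arm_command(
  motion=[-0.1,0,0,0,0,0,0,0,0,0,0,0],
)

```text
t: 10.53
tool_pos: [0.5656, 0.0143, 0.0798]
orientation: [3.141, -0.003, 1.468]
wrist_force: [-0.4, 7.4, -2.0]
gripper_width: 0.0102
gripper_force: 4.2
```

>>> arm_command(
  motion=[-0.1,0,0,0,0,0,0,0,0,0,0,0],
)

```text
t: 10.7
tool_pos: [0.5655, 0.0137, 0.0798]
orientation: [3.141, -0.003, 1.469]
wrist_force: [0.4, 9.9, -2.8]
gripper_width: 0.0102
gripper_force: 4.8
```

Run:
```python
from h import *
f=grab('scene','s7.png');st=r.read_state();print(st['tool_pos'].round(4),st['wrist_force'].round(2));print(lev(f))
```

```text
[0.5655 0.0137 0.0798] [ 0.31  8.84 -2.54]
('yel', array([205.4025974 , 206.53246753]), 'grn', array([131.13605442, 270.44217687]))
```

>>> arm_command(
  motion=[1,0,0,0,0,0,2,0,0,0,0,0,3,0,0,0,0,0,3,0,0,0,0,0,2,0,-3,0,0,0],
)

```text
t: 11.17
tool_pos: [0.5745, 0.1223, 0.1058]
orientation: [-3.135, 0.002, 1.468]
wrist_force: [0.1, -0.0, -0.3]
gripper_width: 0.0104
gripper_force: 0.0
```

>>> arm_command(
  motion=[2,0,-3.5,0,0,0,2,0,-3.5,0,0,0,3,0,-2,0,0,0,4,0,0,0,0,0,4,0,0,0,0,0],
)

```text
t: 11.58
tool_pos: [0.5939, 0.2705, 0.2017]
orientation: [3.138, 0.001, 1.463]
wrist_force: [0.4, -1.3, -0.3]
gripper_width: 0.0106
gripper_force: 0.0
```

Run:
```python
from h import *
f=grab('scene');t=grab('top');st=r.read_state();print(st['t'],st['tool_pos'].round(4),st['wrist_force'].round(2));print(lev(f))
im=np.hstack([cv2.resize(f['img'][170:290,110:290],(396,264),interpolation=cv2.INTER_CUBIC),cv2.resize(t['img'][110:220,250:415],(396,264),interpolation=cv2.INTER_CUBIC)])
cv2.imwrite('pics/c8.png',im)
c=wline(f,(200,190,285,235))
for q in quad(c): print(q,onz(f,q,.0235).round(4))
```

```text
11.6833 [0.5901 0.2781 0.2005] [-2.13 -0.23  0.21]
('yel', array([205.18666667, 205.48190476]), 'grn', array([131.13605442, 270.44217687]))
[232. 204.] [0.542  0.0046 0.0235]
[235. 222.] [ 0.597  -0.009   0.0235]
[221. 225.] [ 0.593  -0.0419  0.0235]
[216. 211.] [ 0.5484 -0.0384  0.0235]
```

View pics/c8.png

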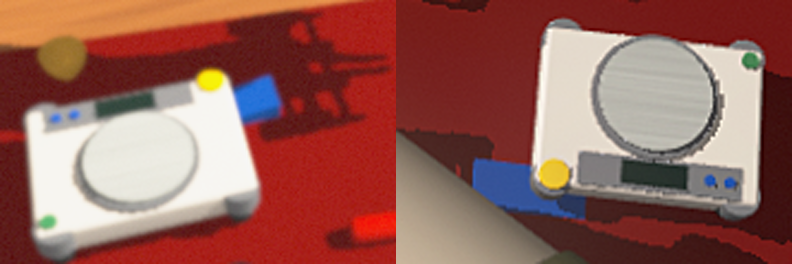

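Scene and top views agree: the case sits level. The cap and green spot have moved by the amounts predicted for levelling. The wedge lies under the yellow-capped corner and the fingers are clear.

>>> arm_command(
  motion=[0,0,0,0,0,0,0,0,0,0,0,0,0,0,0,0,0,0],
)

```text
t: 11.93
tool_pos: [0.5932, 0.2683, 0.1995]
orientation: [3.141, 0.002, 1.465]
wrist_force: [0.2, -0.2, -0.5]
gripper_width: 0.0103
gripper_force: 0.0
```

Run:
```python
from h import *
print(lev(grab('scene'))); print(r.hand_in())
```

```text
('yel', array([205.21194605, 205.52793834]), 'grn', array([131.18439716, 270.5248227 ]))
the job is handed in; nothing more can be done
None
```

The small blue wedge is pushed in under the yellow-capped foot, the balance looks level and firm in the camera views, the arm is clear, and the job is handed in at about 12 s; no verdict was returned.

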